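# Check the catches of the die cases

### The job

Check the catches of the three die cases beside the press, going from the robot's left to its right: take each lid by its knob, tug it upward and hold the tug a moment - a latched lid only rattles, an unlatched one lifts, so raise it by a good finger's breadth to be sure. Press every lid that lifts back down until its catch snaps, straight away or after the round, so that in the end all three cases are shut and latched. Leave the other things on the bench where they lie.

Things in the scene. Friction and masses are not known exactly. Their poses are not given: they have to be found in the camera images.
- case_left: The left one of three alike die cases, on the robot's left (largest y): dark wooden box 150 (x) by 110 (y) by 55 mm high, fixed to the bench, with a hinged lid. Origin: centre of its underside, on the bench; x points from the knob side to the hinge side, z up. A spring catch hidden inside holds the lid: latched lids lie home, yet rattle about 3 mm at the knob; then the catch stops them dead.
- lid_left: The left case's wooden lid, 158 by 118 by 10 mm, its top 65 mm above the bench when home. Origin on the hinge line, 75 mm behind the case's centre, 55 mm up. Unlatched it lifts freely and, let go, sinks (1.3 N at the knob) to rest on its catch, knob about 9 mm above home, looking nearly shut; pushed down at the knob with 5 to 12 N it snaps past the catch, drops home and is latched.
- knob_left (a point): Grip point of the left lid's knob, a brass ball 22 mm across on a stem 10 mm thick, standing on the lid towards the robot, 125 mm from the hinge line. The point is the ball's centre, 22 mm above the lid top; with the lid fully home it lies at x = -50, y = 0, z = 87 mm in the case's frame.
- case_middle: The middle one of three alike die cases, in the middle: dark wooden box 150 (x) by 110 (y) by 55 mm high, fixed to the bench, with a hinged lid. Origin: centre of its underside, on the bench; x points from the knob side to the hinge side, z up. A spring catch hidden inside holds the lid: latched lids lie home, yet rattle about 3 mm at the knob; then the catch stops them dead.
- lid_middle: The middle case's wooden lid, 158 by 118 by 10 mm, its top 65 mm above the bench when home. Origin on the hinge line, 75 mm behind the case's centre, 55 mm up. Unlatched it lifts freely and, let go, sinks (1.3 N at the knob) to rest on its catch, knob about 9 mm above home, looking nearly shut; pushed down at the knob with 5 to 12 N it snaps past the catch, drops home and is latched.
- knob_middle (a point): Grip point of the middle lid's knob, a brass ball 22 mm across on a stem 10 mm thick, standing on the lid towards the robot, 125 mm from the hinge line. The point is the ball's centre, 22 mm above the lid top; with the lid fully home it lies at x = -50, y = 0, z = 87 mm in the case's frame.
- case_right: The right one of three alike die cases, on the robot's right (smallest y): dark wooden box 150 (x) by 110 (y) by 55 mm high, fixed to the bench, with a hinged lid. Origin: centre of its underside, on the bench; x points from the knob side to the hinge side, z up. A spring catch hidden inside holds the lid: latched lids lie home, yet rattle about 3 mm at the knob; then the catch stops them dead.
- lid_right: The right case's wooden lid, 158 by 118 by 10 mm, its top 65 mm above the bench when home. Origin on the hinge line, 75 mm behind the case's centre, 55 mm up. Unlatched it lifts freely and, let go, sinks (1.3 N at the knob) to rest on its catch, knob about 9 mm above home, looking nearly shut; pushed down at the knob with 5 to 12 N it snaps past the catch, drops home and is latched.
- knob_right (a point): Grip point of the right lid's knob, a brass ball 22 mm across on a stem 10 mm thick, standing on the lid towards the robot, 125 mm from the hinge line. The point is the ball's centre, 22 mm above the lid top; with the lid fully home it lies at x = -50, y = 0, z = 87 mm in the case's frame.
- lantern_base: Bystander: hexagonal stepped brass lantern base, 100 mm across flats, 26 mm high, loose; origin: centre of underside.
- star: Bystander: eight-pointed flat brass star cutout, 64 mm over the points, 5 mm thick, loose; origin: centre of underside.
- dowel: Bystander: smooth wooden forming dowel, 200 mm long, 28 mm thick, lying along its x, loose; origin: under its middle.
- scriber: Bystander: thin steel scriber 160 mm long, 8 mm thick, lying along its x, loose; origin: underside, 10 mm from its middle.
Not all that is in view belongs to the job. Leave any green, pink or turquoise look-alike of the case_left alone.

How it is judged:
By the outcome, as a careful person would: the job done as asked, in the order asked, and still so for the second after the job is handed in, with the robot touching nothing.
It also fails if it takes over 64 s, if anything falls off the work surface, if the arm or the gripper's body presses on something with over 40 N, if the wrist force passes 120 N, or if a joint passes its speed limit or range.

### The arm

A 6-joint arm with a two-finger parallel gripper is mounted at the origin on the work surface. World frame = base frame: x ahead of the robot, y to its left, z up, the work surface at z = 0. Lengths are in m, angles in rad, forces in N, time in s.
With the tool pointing down it reaches from about 0.275 to 0.75 m from the base axis. Payload 10.2 kg.
Tool frame: the origin (TCP) lies midway between the tips of the shut fingers; the grasp point (between the pads) lies 19 mm behind it (env.hold_point_z is the distance from the TCP to the grasp point, in m); x points along the fingers, z is the direction in which the jaws open and shut, and the axes are right-handed (so a half turn about x gives the same grasp; the last joint's range is limited). The gripper opens to 85 mm and grips with 20 to 120 N. Pads are 22 mm wide; open, the fingers measure 114 mm over their backs; the gripper's body (76 mm by 85 mm) begins 54 mm behind the grasp point. The pads swing forward as they close: fully open they stand 13 mm farther back than shut.
Start: joints at [-0.223, 0.313, 1.498, -0, 1.331, -0.223], TCP at [0.525, -0, 0.231] pointing down, gripper open.
Joint ranges: [-2.94, 2.94], [-0.97, 2.17], [0.19, 2.56], [-1.23, 4.37], [0.02, 3.11], [-2.88, 2.88]. Speed limits (rad/s): [2.39, 2.39, 3.01, 3.14, 3.14, 3.14].

### API

Orientations are given as a unit quaternion [x, y, z, w].
In Python, from bench import env, kinematics, monitor, eyes, job gives the robot as it stands. The module is installed in compiled form; this text tells all that it offers. Calls block until the motion is done:
- env.reach(position, orientation): joint-space move of the TCP to a pose.
- env.movel(position, velocity=0.15, frame=None, guard=None): straight line of the TCP; frame=None keeps the orientation; velocity is the mean speed in m/s. With guard (N) it stops when the force on the tool has changed by that much, and returns True; else False.
- env.set_joints(angles): joint-space move.
- env.release() and env.close_gripper(effort=None): open the fingers fully, or close them until they stop; effort is the grip in N (None keeps the last).
- env.hold(seconds).
- kinematics.ik(position, orientation): joint angles nearest the present ones, or None.
- monitor.sense(): the state.
- eyes.grab_frame(name): name is "scene" or "side" or "wrist"; returns a dict with "frame" (420x560x3 uint8, red, green, blue), "mtx" (3x3 intrinsics, pixels), "k1" (the pictures are not rectified: a ray, as slopes to the right and down, at radius r is drawn at 1 + k1 r^2 times it, then the intrinsics apply), "view" (4x4, takes a point from world to camera coordinates). Camera axes: x right, y down, z forward; pixel columns grow to the right and rows downward; lengths in m; the calibration is good to about 2 mm. A picture is of the moment at which its call begins. There is no depth.
A pose or a line that the arm cannot do raises env.MotionError and nothing moves.
- job.hand_in(): hands the job in, once; it reports no verdict.
The state is a dict: "clock": time; "joints": joint angles; "qvel": joint speeds; "joint_efforts": joint torques, N m; "position": TCP position; "ee_rot": TCP orientation; "contact_force": force on the tool from outside, world axes, zero at the start; "ft_torque": the same for the moment, N m; "finger_gap": opening from 0.0 (shut) to 1.0 (fully open).
Only numpy, scipy, OpenCV 4.12 (cv2) and the standard library are available. Lean on these libraries where they do the work, as an engineer would, in place of code of your own. Each camera call takes 0.05 s, during which the arm holds its last target. There are 200 camera calls.

## Working session

There is one attempt and no reset: what is moved stays moved. The work goes in short steps, each a Python script; the robot and the scene stay as the last script left them, time stands still between calls to the robot, and variables do not carry over. Pictures are saved under pics/ and viewed, about 8 in all and at most 12, crops included, and the job is handed in when it is done.

```bash
mkdir -p pics
cat > h.py <<'E'
import numpy as np, cv2
from bench import env, kinematics, monitor, eyes, job
def grab(cam,name):
    f=eyes.grab_frame(cam); cv2.imwrite(f'pics/{name}.png',f['frame'][:,:,::-1]); np.savez(f'pics/{name}.npz',**f); return f
def ray(f,px):
    K=np.array(f['mtx']); k=float(f['k1'])
    p=cv2.undistortPoints(np.array([[px]],float),K,np.array([k,0,0,0,0.]))[0,0]
    V=np.array(f['view']); R=V[:3,:3]; c=-R.T@V[:3,3]; d=R.T@np.array([p[0],p[1],1]); return c,d/np.linalg.norm(d)
def plane(f,px,z):
    c,d=ray(f,px); return c+d*(z-c[2])/d[2]
def tri(rays):
    A=np.zeros((3,3));b=np.zeros(3)
    for c,d in rays:
        M=np.eye(3)-np.outer(d,d);A+=M;b+=M@c
    p=np.linalg.solve(A,b); return p,[np.linalg.norm((np.eye(3)-np.outer(d,d))@(p-c))*1e3 for c,d in rays]
def proj(f,P):
    V=np.array(f['view']);q=V[:3,:3]@np.array(P)+V[:3,3];s=q[:2]/q[2];s=s*(1+float(f['k1'])*(s@s));K=np.array(f['mtx']);return K[:2,:2]@s+K[:2,2]
E
python3 - <<'E'
from h import *
a=grab('scene','s0');b=grab('side','d0');w=grab('wrist','w0')
for f in (a,b,w):
    print(ray(f,(280,210)),f['k1'])
s=monitor.sense();print({k:np.round(v,3) for k,v in s.items()})
E
```

```text
(array([ 1.40579724, -0.24584621,  0.71791015]), array([-0.74905251,  0.37384918, -0.54695258])) -0.10377028817545611
(array([0.40464808, 1.28101184, 0.84617465]), array([ 0.10717054, -0.81403746, -0.57083928])) -0.04281603442993139
(array([0.52567717, 0.07700587, 0.37343795]), array([ 4.95762672e-04, -2.91079422e-01, -9.56698764e-01])) -0.06018834190502608
{'clock': np.float64(0.15), 'joints': array([-0.223,  0.313,  1.498,  0.   ,  1.331, -0.223]), 'qvel': array([-0.   , -0.002, -0.001, -0.   ,  0.002, -0.001]), 'joint_efforts': array([ 2.0000e-03, -4.1237e+01, -2.5980e+01, -0.0000e+00,  3.0000e-03,
       -0.0000e+00]), 'position': array([0.525, 0.   , 0.231]), 'ee_rot': array([0.   , 0.707, 0.   , 0.707]), 'contact_force': array([ 0.289, -0.261,  0.574]), 'ft_torque': array([ 0.017, -0.008, -0.032]), 'finger_gap': np.float64(0.998)}
```

```bash
python3 -c "
import cv2,numpy as np
i=[cv2.imread(f'pics/{n}.png') for n in ('s0','d0')]
cv2.imwrite('pics/sd.png',cv2.resize(np.vstack(i),(400,600)))"
```

```text
(no output)
```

View pics/s0.png

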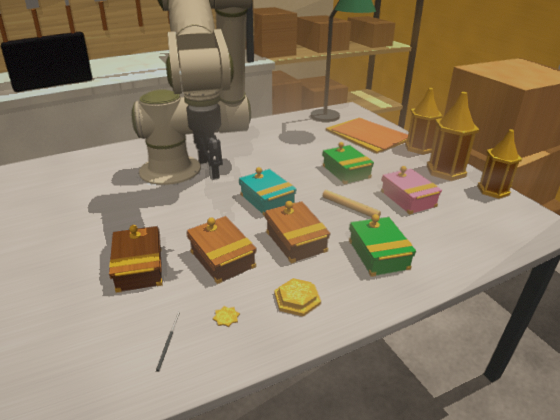

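View pics/d0.png

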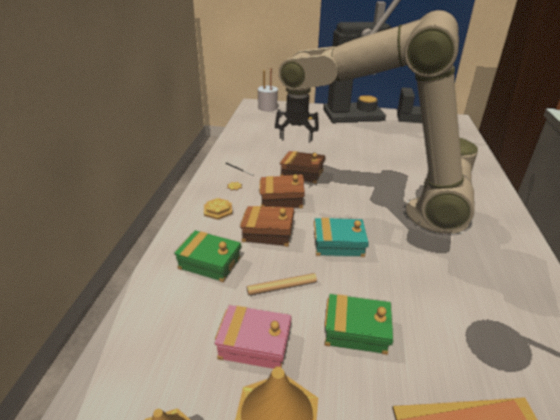

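Scene view (it looks back at the robot, so image right is the robot's left): there are three brown cases, at about (298,230) left, (222,247) middle and (136,257) right. The green (381,243 and 347,162), turquoise (267,189) and pink (410,189) ones are look-alikes. The side view shows the brown ones at (268,224), (283,190) and (303,165). I'll confirm in one enlarged crop.

```bash
python3 -c "
import cv2,numpy as np
a=cv2.imread('pics/s0.png')[190:290,95:345]; b=cv2.imread('pics/d0.png')[140:250,225:345]
a=cv2.resize(a,None,fx=3.2,fy=3.2,interpolation=3); b=cv2.resize(b,None,fx=2.5,fy=2.5,interpolation=3)
o=np.zeros((600,800,3),np.uint8);o[:320,:800]=a;o[322:322+275,:300]=b
cv2.imwrite('pics/crop.png',o)"
```

```text
(no output)
```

View pics/crop.png

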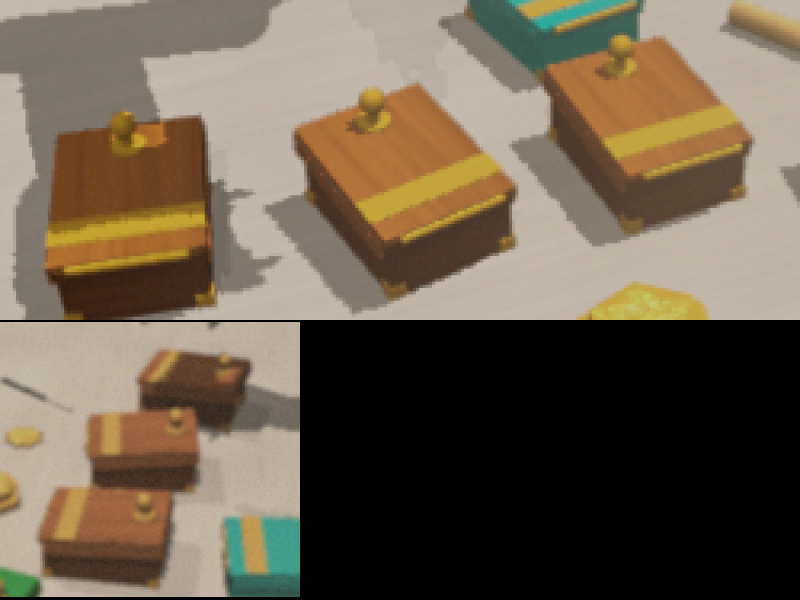

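The crop shows three plain wooden cases with yellow straps, all the same, so they are the ones meant. The knob balls are at scene (289,204), (211,221), (133,228) and side (283,210), (295,176), (315,154). Next I triangulate these, and take the yaws from the hinge-side lid edges.

Run:
```python
from h import *
a=dict(np.load('pics/s0.npz'));b=dict(np.load('pics/d0.npz'))
S=lambda u,v:(u/3.2+95-.35,v/3.2+190-.35)
kn=dict(left=[(621,46),(282.6,210)],middle=[(372,99),(295.4,176.4)],right=[(123,122),(315,154.4)])
lid=dict(left=[(545,70),(660,40),(750,138),(628,178)],middle=[(297,131),(415,86),(516,186),(388,241)],right=[(57,121),(203,117),(210,247),(48,270)])
for n in kn:
    p,e=tri([ray(a,S(*kn[n][0])),ray(b,kn[n][1])])
    q=np.array([plane(a,S(*t),.065) for t in lid[n]])[:,:2]
    L=[np.linalg.norm(q[i]-q[(i+1)%4]) for i in range(4)]
    d=(q[2]+q[3]-q[0]-q[1]); w=(q[1]+q[2]-q[0]-q[3])
    ya=np.arctan2(d[1],d[0]); yw=np.arctan2(-w[0],w[1])
    c=q.mean(0)
    print(n,p.round(4),np.round(e,1),'lid c',c.round(3),np.round(L,3),np.degrees([ya,yw]).round(1),'knob pred',(c-.05*np.array([np.cos(yw),np.sin(yw)])).round(3))
```

```text
left [0.5377 0.2132 0.0973] [1.1 1.1] lid c [0.584 0.213] [0.115 0.165 0.115 0.169] [-2.   0.8] knob pred [0.534 0.213]
middle [ 0.5212 -0.006   0.0971] [0.9 0.9] lid c [0.567 0.002] [0.113 0.168 0.114 0.166] [ 7.9 10. ] knob pred [ 0.518 -0.006]
right [ 0.4637 -0.1971  0.0955] [0.3 0.3] lid c [ 0.506 -0.205] [0.125 0.172 0.118 0.195] [-10.4 -17.8] knob pred [ 0.459 -0.19 ]
```

```bash
cat >> h.py <<'E'
from scipy.spatial.transform import Rotation as Rn
def quat(deg,flip=1):
    p=np.radians(deg); x=np.array([0,0,-1.]); z=flip*np.array([-np.sin(p),np.cos(p),0]); return Rn.from_matrix(np.c_[x,np.cross(z,x),z]).as_quat()
E
python3 - <<'E'
from h import *
for n,p,y in (('l',(.5377,.2132),0),('m',(.5212,-.006),9),('r',(.4637,-.1971),-13)):
    for f in (1,-1):
        q=kinematics.ik([*p,.2],quat(y,f)); print(n,f,None if q is None else np.round(q,2))
env.reach([.52,.2132,.21],quat(0,1))
f=grab('wrist','wl1'); env.movel([.5377,.2132,.16]); g=grab('wrist','wl2')
for k in (f,g): print(proj(k,[.5377,.2132,.097]))
print(monitor.sense()['clock'])
cv2.imwrite('pics/wl.png',cv2.resize(np.vstack([f['frame'],g['frame']])[:,:,::-1],(400,600)))
E
```

```text
l 1 [ 0.18  0.45  1.38 -0.    1.31 -1.4 ]
l -1 [ 0.18  0.45  1.38 -0.    1.31  1.75]
m 1 [-0.24  0.33  1.56 -0.    1.25 -1.96]
m -1 [-0.24  0.33  1.56 -0.    1.25  1.18]
r 1 [-0.63  0.29  1.61 -0.    1.24 -1.98]
r -1 [-0.63  0.29  1.61 -0.    1.24  1.16]
[279.55713652 229.43769466]
[279.16340579 230.02040195]
1.825
```

View pics/wl.png

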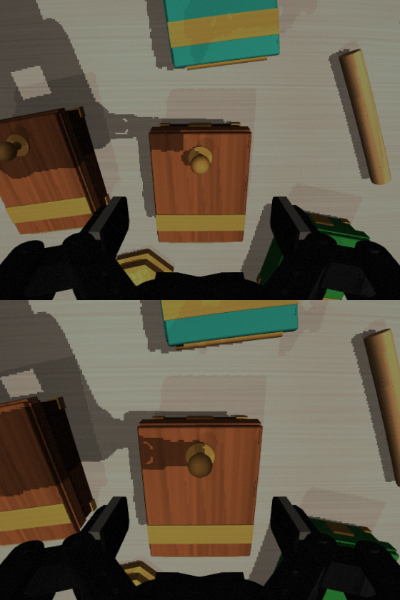

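The wrist views show the left knob ball at full-scale px (280,228) and (281,232), against predictions of (279.6,229.4) and (279.2,230.0), so they agree. Before descending I'll measure the ball height with all the rays, for the other two knobs too.

```bash
cat >> h.py <<'E'
def ball(f,P,tag):
    """brass ball near predicted point P: Hough circle of the expected radius"""
    u=proj(f,P); d=(np.array(f['view'])@[*P,1])[2]; r=f['mtx'][0][0]*.011/d; s=int(4*r); x0,y0=(u-s).astype(int)
    x0=max(x0,0);y0=max(y0,0)
    c=np.ascontiguousarray(f['frame'][y0:y0+2*s,x0:x0+2*s]); c4=cv2.resize(c,None,fx=4,fy=4,interpolation=cv2.INTER_CUBIC)
    g=cv2.createCLAHE(3).apply(cv2.cvtColor(c4,cv2.COLOR_RGB2GRAY))
    h=cv2.HoughCircles(cv2.GaussianBlur(g,(0,0),2),cv2.HOUGH_GRADIENT,1,40,param1=80,param2=10,minRadius=int(r*4*.85),maxRadius=int(r*4*1.2))
    h=h[0]; px=(h[:,:2]+.5)/4-.5+[x0,y0]; k=np.argmin(np.linalg.norm(px[:3]-u,axis=1)); 
    cv2.circle(c4,tuple(int(t) for t in h[k,:2]),int(h[k,2]),(0,255,0),1); cv2.imwrite(f'pics/b_{tag}.png',c4[:,:,::-1]); return px[k],r,h[k,2]/4
E
python3 - <<'E'
from h import *
P=[.5377,.2132,.096]
f,g=[dict(np.load(f'pics/{n}.npz')) for n in('wl1','wl2')]; a=dict(np.load('pics/s0.npz'));b=dict(np.load('pics/d0.npz'))
R=[]
for n,k in (('1',f),('2',g)):
    u,r,h=ball(k,P,n); print(u.round(1),round(r,1),h); R.append(ray(k,u))
print(tri(R)); print(tri(R+[ray(a,(288.7,204)),ray(b,(282.6,210))]))
print(tri(R[1:]+[ray(a,(288.7,204)),ray(b,(282.6,210))]))
for z in (.087,.096): print(z,[proj(k,[.5377,.2132,z]).round(1) for k in (f,g,a,b)])
i=[cv2.resize(cv2.imread(f'pics/b_{t}.png'),(390,390)) for t in '12']; cv2.imwrite('pics/bb.png',np.hstack(i))
E
```

```text
[280.2 231.2] 14.0 11.85
[279.8 231.2] 17.3 17.35
(array([0.53952852, 0.21366018, 0.09524204]), [np.float64(0.33326806870633213), np.float64(0.3332680687062226)])
(array([0.53819547, 0.21346414, 0.09774071]), [np.float64(0.7524023276011387), np.float64(0.11934189682316303), np.float64(0.9360346866484888), np.float64(1.4506105075222804)])
(array([0.53792678, 0.21336341, 0.09755917]), [np.float64(0.4244000163758923), np.float64(0.995735937292787), np.float64(1.2548419170776115)])
0.087 [array([279.5, 225.2]), array([279.2, 224.8]), array([288.3, 206.9]), array([282.3, 212.9])]
0.096 [array([279.6, 229. ]), array([279.2, 229.5]), array([288.4, 204.2]), array([282.3, 210.6])]
```

View pics/bb.png

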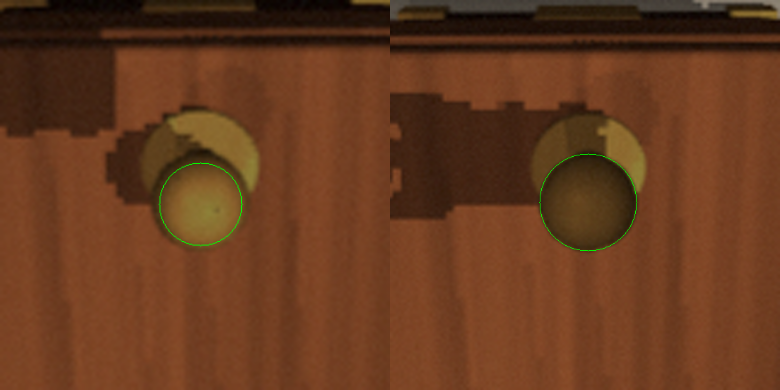

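The left knob is at (0.538, 0.213, 0.0965), about 9 mm above home, which suggests it's unlatched. The tug will decide.

```bash
cat >> h.py <<'E'
def st(tag):
    s=monitor.sense(); print(tag,'t%.2f'%s['clock'],np.round(s['position'],4),'F',np.round(s['contact_force'],1),'gap %.3f'%s['finger_gap']); return s
def arc(k,yaw,dz,zh=.055):
    """offset of the knob when it rises dz, turning about the hinge line"""
    r=np.hypot(.125,k[2]-zh); a0=np.arctan2(k[2]-zh,.125); a1=np.arcsin((k[2]-zh+dz)/r)
    dx=r*(np.cos(a0)-np.cos(a1)); p=np.radians(yaw); return np.array([dx*np.cos(p),dx*np.sin(p),dz])
def grasp(k,yaw,below=.016):
    t=np.array(k)-[0,0,below]; q=quat(yaw)
    env.movel([*t[:2],t[2]+.035],.15,frame=q); hit=env.movel(t,.08,guard=8); st('down hit=%s'%hit)
    env.close_gripper(50); st('grip')
def tug(k,yaw,up=.032):
    p0=np.array(monitor.sense()['position'])
    hit=env.movel(p0+arc(k,yaw,.006),.03,guard=12); s=st('tug hit=%s'%hit); env.hold(.6); st('held')
    if hit: return False
    for d in np.linspace(.006,up,5)[1:]:
        if env.movel(p0+arc(k,yaw,d),.06,guard=15): st('stopped'); return None
    st('up'); env.hold(.8); st('held up'); return True
E
python3 - <<'E'
from h import *
k=[.5383,.2134,.0965]
grasp(k,1); print(tug(k,1)); grab('wrist','wlup'); grab('side','dlup')
E
python3 -c "
import cv2,numpy as np
a=cv2.imread('pics/wlup.png');b=cv2.imread('pics/dlup.png')[100:310,160:440]
cv2.imwrite('pics/up.png',np.hstack([cv2.resize(a,(400,300)),cv2.resize(b,(400,300))]))"
```

```text
down hit=False t2.86 [0.5385 0.2134 0.0808] F [ 0.8 -0.   0.4] gap 1.000
grip t3.49 [0.5383 0.2133 0.0807] F [-1.1 -1.6  3.3] gap 0.220
tug hit=False t3.86 [0.5404 0.2133 0.0866] F [ 0.7 -1.3 -2. ] gap 0.222
held t4.46 [0.5404 0.2133 0.0867] F [-0.6 -1.2 -1.8] gap 0.220
up t5.54 [0.5544 0.2134 0.1131] F [-0.2 -4.7 -3.3] gap 0.220
held up t6.34 [0.554  0.2134 0.1126] F [ 0.6 -5.2 -3.8] gap 0.220
True
```

View pics/up.png

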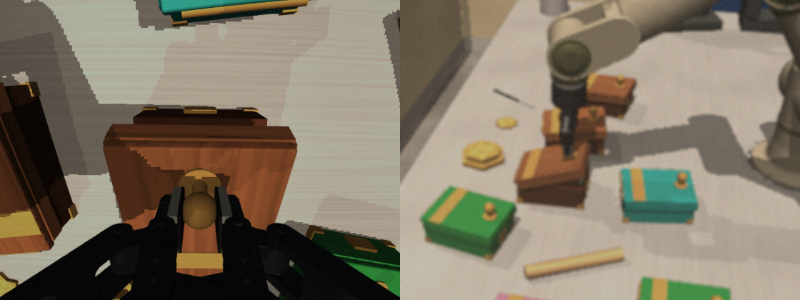

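The left lid is clearly up (gripped knob at (200,200) in the wrist half). Now I lower it and press until the catch snaps.

```bash
cat >> h.py <<'E'
def press(k,yaw,p0,lo=-.012):
    for d in (.015,.002): env.movel(p0+arc(k,yaw,d),.08)
    st('rest')
    for d in np.arange(-.002,lo-1e-6,-.002):
        h=env.movel(p0+arc(k,yaw,d),.03,guard=20); s=st('press %.3f %s'%(d,h))
        if h: break
    env.hold(.3); st('pressed')
    p=np.array(monitor.sense()['position']); hit=env.movel(p0+arc(k,yaw,d)+[0,0,.008],.03,guard=10); st('retug hit=%s'%hit); env.hold(.3); st('retug held')
    env.movel(p0+arc(k,yaw,d)+[0,0,.002],.05)
def letgo():
    env.release(); p=monitor.sense()['position']; env.movel([p[0],p[1],.165],.2); st('off')
E
python3 - <<'E'
from h import *
k=[.5383,.2134,.0965]
press(k,1,np.array([.5383,.2133,.0807]))
E
```

```text
rest t7.16 [0.5394 0.2134 0.0833] F [-1.1 -4.9 -0.1] gap 0.224
press -0.002 False t7.45 [0.5384 0.2134 0.0803] F [-2.  -6.3  4.7] gap 0.225
press -0.004 False t7.70 [0.5381 0.2134 0.0792] F [-4.6 -5.2 11. ] gap 0.225
press -0.006 False t7.95 [0.5372 0.2134 0.0764] F [-2.2 -3.9 -0.7] gap 0.222
press -0.008 False t8.20 [0.536  0.2133 0.0732] F [-2.5 -3.4  0.5] gap 0.224
press -0.010 False t8.45 [0.5358 0.2134 0.0725] F [-6.  -5.3 12.1] gap 0.221
press -0.012 False t8.70 [0.5363 0.2134 0.0715] F [-6.1 -6.5 17.9] gap 0.220
pressed t9.00 [0.5362 0.2134 0.0716] F [-5.8 -5.8 17.6] gap 0.221
retug hit=True t9.21 [0.5364 0.2132 0.0726] F [ 2.   2.4 -0.9] gap 0.220
retug held t9.51 [0.5362 0.2132 0.0718] F [ 4.3  3.5 -0.6] gap 0.223
```

The force peaked at 11 N, fell away, and then the lid came up hard against home. The re-tug only tripped on the unloading, so I'll repeat it from a relaxed state.

```bash
cat >> h.py <<'E'
def retug():
    s=st('relaxed'); p=np.array(s['position'])
    hit=env.movel([p[0],p[1],.0815],.03,guard=10); st('retug hit=%s'%hit); env.hold(.3); st('held')
    env.movel([p[0],p[1],p[2]+.001],.05); st('eased'); return hit
def look(P,yaw,tag,first):
    env.reach([P[0]-.018,P[1],first],quat(yaw)); a=grab('wrist',tag+'1'); env.movel([P[0],P[1],.16],.2); b=grab('wrist',tag+'2')
    R=[]
    for n,f in (('a',a),('b',b)):
        u,r,h=ball(f,P,tag+n); print(u.round(1),'pred',proj(f,P).round(1),'r',round(r,1),h); R.append(ray(f,u))
    print(tri(R),monitor.sense()['clock'])
    i=[cv2.resize(cv2.imread(f'pics/b_{tag}{t}.png'),(300,300)) for t in 'ab']+[cv2.resize(b['frame'][:,:,::-1],(400,300))]
    cv2.imwrite(f'pics/{tag}.png',np.hstack([cv2.resize(i[0],(200,300)),cv2.resize(i[1],(200,300)),i[2]]))
E
python3 - <<'E'
from h import *
if retug():
    letgo(); look([.5212,-.006,.0965],9,'m',.18)
E
```

```text
relaxed t9.76 [0.5362 0.2133 0.0717] F [4.4 0.9 7.2] gap 0.222
retug hit=True t9.97 [0.5364 0.2132 0.0726] F [ 0.8  0.2 -1.9] gap 0.224
held t10.27 [0.5363 0.2132 0.0722] F [ 0.6  0.  -1.1] gap 0.221
eased t10.52 [0.5365 0.2132 0.0728] F [ 3.7  0.4 -1.7] gap 0.222
off t11.78 [0.5356 0.2131 0.1639] F [-1.4  0.1 -1. ] gap 0.999
[272.2 245.5] pred [273.7 244.4] r 15.7 15.8
[276.5 233.5] pred [277.1 230.9] r 17.4 17.625
(array([ 0.52800111, -0.00582408,  0.08276386]), [np.float64(0.4724202627530906), np.float64(0.47242026275307436)]) 13.0583
```

View pics/m.png

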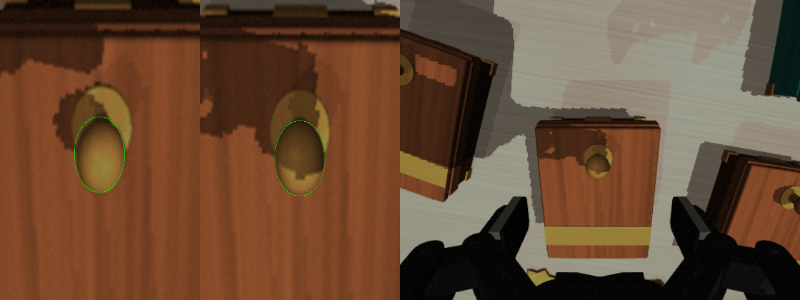

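The middle knob fits within about 2 px. I'll triangulate with all four rays, then grasp and tug.

```bash
cat >> h.py <<'E'
def comb(tag,P,us,ud):
    f=[dict(np.load(f'pics/{n}.npz')) for n in (tag+'1',tag+'2','s0','d0')]
    px=[ball(f[0],P,'x')[0],ball(f[1],P,'x')[0],us,ud]; k,e=tri([ray(a,b) for a,b in zip(f,px)]); print(k.round(4),np.round(e,1)); return k
def retug():
    s=st('relaxed'); p=np.array(s['position']); z0=p[2]
    for d in (.001,.002,.003,.004,.006,.008):
        hit=env.movel([p[0],p[1],z0+d],.03,guard=12); s=st('retug %.3f %s'%(d,hit))
        if s['contact_force'][2]<-6: break
    env.hold(.3); st('held'); env.movel([p[0],p[1],z0+.001],.05); st('eased')
E
python3 - <<'E'
from h import *
k=comb('m',[.5212,-.006,.0965],(210.9,220.6),(295.4,176.4))
assert .085<k[2]<.1
grasp(k,9); p0=np.array(monitor.sense()['position']); r=tug(k,9); print(r)
np.savez('m_state.npz',k=k,p0=p0)
E
```

```text
[ 0.5219 -0.0064  0.0974] [0.6 0.8 0.9 1.2]
down hit=False t14.08 [ 0.5221 -0.0064  0.0818] F [-0.1  0.3  1.3] gap 1.003
grip t14.72 [ 0.5219 -0.0065  0.0816] F [-1.6 -1.6  3.7] gap 0.218
tug hit=False t15.09 [ 0.524  -0.0062  0.0875] F [-0.8 -1.5 -2.7] gap 0.219
held t15.69 [ 0.524  -0.0062  0.0876] F [-2.2 -1.7 -1.6] gap 0.226
up t16.77 [ 0.5381 -0.004   0.114 ] F [ 1.2 -1.3 -4. ] gap 0.217
held up t17.57 [ 0.5378 -0.004   0.1136] F [ 2.4 -0.4 -4.7] gap 0.222
True
```

The middle lid lifts too, so I press it shut, re-tug, and go and look at the right one.

```bash
python3 - <<'E'
import re
s=open('h.py').read()
i=s.index("    p=np.array(monitor.sense()['position']); hit=env.movel(p0+arc(k,yaw,d)+[0,0,.008]"); j=s.index("def letgo")
s=s[:i]+"    env.movel(p0+arc(k,yaw,-.009),.05)\n"+s[j:]
open('h.py','w').write(s)
E
python3 - <<'E'
from h import *
m=np.load('m_state.npz'); press(m['k'],9,m['p0']); retug();
E
```

```text
rest t18.29 [ 0.522  -0.0065  0.0836] F [-3.7 -0.7 -0.2] gap 0.218
press -0.002 True t18.52 [ 0.5212 -0.0067  0.0809] F [-2.4 -0.2  6. ] gap 0.220
pressed t18.82 [ 0.5212 -0.0067  0.081 ] F [-1.6 -0.3  6.7] gap 0.219
relaxed t19.12 [ 0.5189 -0.0069  0.0726] F [-3.2 -1.1  1.2] gap 0.220
retug 0.001 False t19.37 [ 0.5192 -0.0069  0.0738] F [-0.6 -1.4  0.4] gap 0.220
retug 0.002 False t19.62 [ 0.5194 -0.0069  0.0748] F [ 2.6  0.5 -1.8] gap 0.219
retug 0.003 False t19.87 [ 0.5195 -0.0069  0.0754] F [ 6.2  0.  -6.6] gap 0.221
held t20.17 [ 0.5195 -0.0069  0.0753] F [ 7.   0.2 -6.6] gap 0.223
eased t20.42 [ 0.5191 -0.007   0.0736] F [ 3.2  0.2 -0.6] gap 0.224
```

The middle lid snapped: it went 9 mm down and then stopped dead after 3 mm with 6.6 N of pull. I let go and look at the right one.

Run:
```python
from h import *
letgo(); look([.4637,-.1971,.0955],-13,'r',.18); k=comb('r',[.4637,-.1971,.0955],(133.1,227.8),(315,154.4))
```

```text
off t21.68 [ 0.5184 -0.0068  0.164 ] F [-0.6 -0.5 -0.5] gap 1.000
[282.8 239. ] pred [283. 244.] r 15.6 18.35
[276.2 226. ] pred [276.4 230.6] r 17.3 20.05
(array([ 0.46538068, -0.19757155,  0.08170167]), [np.float64(0.08814375463809176), np.float64(0.08814375463809869)]) 22.9
[ 0.4618 -0.1968  0.0944] [1.4 0.8 0.5 2.1]
```

View pics/r.png

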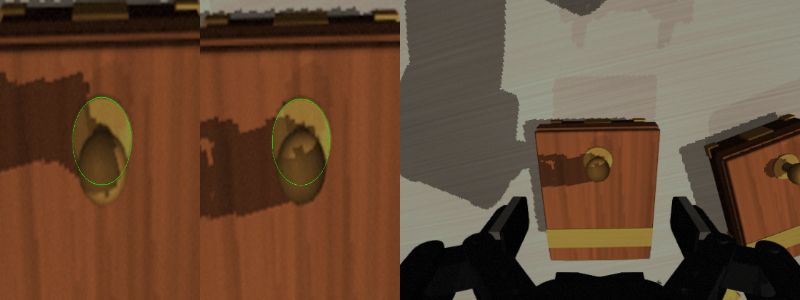

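On the right the Hough fit took the flange. By eye the ball sits at wrist px (283.6,250.2) and (276.7,236.9). The lid edge slopes about 2.5°, so the yaw is about -15°. I re-triangulate with those.

Run:
```python
from h import *
f=[dict(np.load(f'pics/{n}.npz')) for n in ('r1','r2','s0','d0')]
k,e=tri([ray(a,b) for a,b in zip(f,[(283.6,250.2),(276.7,236.9),(133.1,227.8),(315,154.4)])]); print(k.round(4),np.round(e,1))
assert .085<k[2]<.101
grasp(k,-15); p0=np.array(monitor.sense()['position']); np.savez('r_state.npz',k=k,p0=p0); print(tug(k,-15))
```

```text
[ 0.4661 -0.1973  0.0968] [1.6 1.3 0.2 2.9]
down hit=False t23.93 [ 0.4664 -0.1975  0.0813] F [ 0.5 -0.1  0.7] gap 0.995
grip t24.56 [ 0.4661 -0.1978  0.0811] F [-3.2 -3.5  2.8] gap 0.225
tug hit=False t24.93 [ 0.4681 -0.1982  0.087 ] F [-2.  -3.6 -1.8] gap 0.217
held t25.53 [ 0.4681 -0.1982  0.087 ] F [-2.  -1.1 -1.4] gap 0.222
up t26.62 [ 0.4822 -0.2014  0.1136] F [ 3.6  6.2 -5.9] gap 0.220
held up t27.42 [ 0.4821 -0.2014  0.1134] F [ 3.4  5.7 -5.4] gap 0.223
True
```

Run:
```python
from h import *
m=np.load('r_state.npz'); press(m['k'],-15,m['p0']); retug()
```

```text
rest t28.13 [ 0.4669 -0.1981  0.0836] F [-0.9  3.7  0.2] gap 0.219
press -0.002 False t28.43 [ 0.466  -0.198   0.0805] F [-2.5  4.   7.7] gap 0.225
press -0.004 False t28.68 [ 0.4656 -0.1979  0.0792] F [-4.1  6.8 15.4] gap 0.224
press -0.006 False t28.93 [ 0.4642 -0.1975  0.0754] F [-3.   2.1  0. ] gap 0.220
press -0.008 False t29.18 [ 0.4631 -0.1972  0.073 ] F [-5.   2.5  0.5] gap 0.221
press -0.010 False t29.43 [ 0.463  -0.1973  0.0723] F [-9.4  4.2 13.8] gap 0.222
press -0.012 False t29.68 [ 0.4645 -0.1977  0.0709] F [ 0.7  3.3 10.7] gap 0.225
pressed t29.98 [ 0.4645 -0.1977  0.0708] F [ 1.4  3.9 10.7] gap 0.225
relaxed t30.23 [ 0.4649 -0.1977  0.0728] F [ 5.8  1.  -2.3] gap 0.219
retug 0.001 False t30.48 [ 0.4652 -0.1978  0.0738] F [ 1.2  2.7 -1.8] gap 0.220
retug 0.002 False t30.73 [ 0.4652 -0.1978  0.0742] F [ 6.5  2.2 -9.5] gap 0.224
held t31.02 [ 0.4652 -0.1978  0.0742] F [  5.6   1.5 -10.7] gap 0.224
eased t31.27 [ 0.4652 -0.1978  0.0739] F [ 4.   3.1 -3.7] gap 0.226
```

The right lid is latched: it snapped and then stopped dead at 10.7 N. Letting go and checking all three from the fixed cameras.

Run:
```python
from h import *
letgo(); p=monitor.sense()['position']; env.movel([p[0],p[1],.25],.2)
env.reach([.36,-.02,.32],quat(0)); a=grab('scene','s9');b=grab('side','d9'); st('end')
o=np.zeros((600,800,3),np.uint8)
A=a['frame'][190:290,95:345,::-1];B=b['frame'][140:250,225:345,::-1];B0=cv2.imread('pics/d0.png')[140:250,225:345]
o[:320]=cv2.resize(A,None,fx=3.2,fy=3.2,interpolation=3);o[322:597,:300]=cv2.resize(B,None,fx=2.5,fy=2.5,interpolation=3);o[322:597,310:610]=cv2.resize(B0,None,fx=2.5,fy=2.5,interpolation=3)
cv2.imwrite('pics/end.png',o)
```

```text
off t32.54 [ 0.4645 -0.1974  0.164 ] F [ 0.3 -0.1 -0.3] gap 0.999
end t34.09 [ 0.3605 -0.0208  0.3192] F [ 0.3 -1.  -0.6] gap 0.999
```

View pics/end.png

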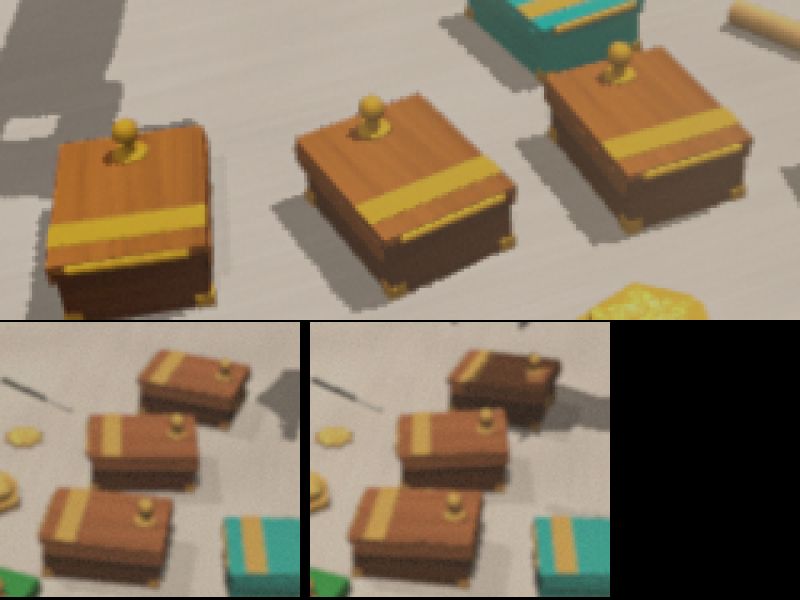

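Run:
```python
from h import *
A=cv2.imread
for n,s,d in (('left',(255,190,345,245),(262,195,302,225)),('middle',(180,205,250,250),(278,166,310,190)),('right',(100,215,165,265),(298,145,330,167))):
    # vertical shift of the knob patch, before -> after, by template matching
    for nm,c,bx in (('s',s,None),('d',d,None)):
        pass
f=[dict(np.load(f'pics/{q}9.npz')) for q in 'sd']; f0=[dict(np.load(f'pics/{q}0.npz')) for q in 'sd']
K=dict(left=((288.7,204),(282.6,210)),middle=((210.9,220.6),(295.4,176.4)),right=((133.1,227.8),(315,154.4)))
for n,px in K.items():
    q=[]
    for c in (0,1):
        u,v=np.round(px[c]).astype(int); t=f0[c]['frame'][v-5:v+6,u-5:u+6]; w=f[c]['frame'][v-11:v+14,u-11:u+12]
        g=lambda i:cv2.resize(i,None,fx=4,fy=4,interpolation=cv2.INTER_CUBIC)
        m=cv2.matchTemplate(g(w),g(t),cv2.TM_CCOEFF_NORMED); _,sc,_,l=cv2.minMaxLoc(m); sh=np.array(l)/4-6; q.append(np.array(px[c])+sh); print(n,c,sh,round(sc,2),end=' ')
    print(tri([ray(a,b) for a,b in zip(f,q)])[0].round(4))
```

```text
left 0 [-0.5   2.25] 0.94 left 1 [0.75 0.5 ] 0.79 [0.537  0.2105 0.092 ]
middle 0 [0.  2.5] 0.99 middle 1 [0.25 2.  ] 0.98 [ 0.5201 -0.0064  0.0886]
right 0 [1.  2.5] 0.81 right 1 [0.25 2.  ] 0.93 [ 0.4623 -0.1962  0.0867]
```

The middle and right knobs are home (88.6 and 86.7 mm). The left reading is ambiguous: the side match is poor, and its re-tug was never conclusive. There are 30 s in hand, so I'll re-check the left with a gentle tug.

Run:
```python
from h import *
env.reach([.5362,.2133,.165],quat(1))
grasp([.5362,.2133,.0885],1); retug(); letgo(); env.movel([.5,.2133,.25],.2); st('end')
```

```text
down hit=False t36.46 [0.5364 0.2134 0.0728] F [0.2 0.2 0.9] gap 1.000
grip t37.09 [0.5363 0.2133 0.0728] F [-1.9 -1.3  3.4] gap 0.225
relaxed t37.09 [0.5363 0.2133 0.0728] F [-1.9 -1.3  3.4] gap 0.225
retug 0.001 False t37.34 [0.5364 0.2133 0.0736] F [ 2.   0.8 -2.4] gap 0.224
retug 0.002 False t37.59 [0.5367 0.2133 0.0749] F [ 5.9  0.4 -4.1] gap 0.223
retug 0.003 False t37.84 [0.5369 0.2133 0.0758] F [ 8.   0.5 -4.8] gap 0.223
retug 0.004 False t38.09 [0.537  0.2133 0.0761] F [ 10.1   0.2 -12.4] gap 0.219
held t38.39 [0.537  0.2133 0.076 ] F [  9.5   2.3 -11.3] gap 0.224
eased t38.64 [0.5364 0.2133 0.0738] F [ 4.9  1.5 -3.3] gap 0.218
off t39.91 [0.5357 0.2132 0.1639] F [-0.4  0.3 -0.3] gap 1.004
end t40.52 [0.4998 0.2131 0.2483] F [-0.7  1.  -1. ] gap 0.997
```

The left lid stops dead after 3 mm at 12 N, so it's latched.

```bash
python3 -c "
from h import *
job.hand_in()"
```

```text
the job is handed in; nothing more can be done
```

The job is handed in at about 40.5 s on the robot's clock, with all three brown cases shut and latched. I checked them left, middle, right. Every lid proved unlatched: each was lifted about 32 mm by its knob, held, and pressed back down straight away.

**Catches:** each lid came to rest about 9 mm lower than before. In a second gentle tug, each stopped after 2–3 mm:

| Case | Pull in the second tug |
|---|---|
| Left | 12 N |
| Middle | 6.6 N |
| Right | 10.7 N |

**Checks that failed or disagreed:**
- **Left, first re-tugs:** the first two tripped only on the press force unloading. I repeated the tug after the round because the final camera check gave its knob height as 92 mm with a poor match, instead of 87 mm. The later tug showed it latched.
- **Middle press:** the force guard tripped early, so the lid snapped shut on the next downward move instead.
- **Right knob:** the circle fit took the flange instead of the ball. I read the ball's position by eye before gripping.

The middle and right knobs measured 88.6 and 86.7 mm in the final pictures. I saw no change in the part of the bench those views cover (scriber, star, the turquoise case), but I didn't look at the other things again at the end.

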